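# Clamp a dowel rod in the drilling fixture

## Task

Get the long dowel rod ready for cross-drilling: lift the sprung clamp bar of the drilling fixture by its T-handle, turn it fully aside and let it rest there, take the long rod from the rack and lay it gently in both vee blocks with its end up against the end stop. Then turn the clamp bar back over the rod and lower it into its notch until its foot presses on the rod; do not let the bar snap down or the rod drop, and leave everything else where it is.

Things in the scene. Friction and masses are not known exactly. Their poses are not given: they have to be found in the camera images.
- fixture: Grey cast-iron drilling fixture fixed to the bench, yaw up to 0.4 rad. Origin: on the bench, below the middle of a properly laid rod. y axis: along the vees towards the end stop; x axis: from the clamp pillar to the vees; z up. Base plate 14 mm thick: x -40..40, y -90..125 mm, and a tongue 76 mm wide to x = -169 mm.
- seat (a point): Where the middle of the long rod belongs: fixture x = 0, y = 0, z = 54 mm, on the axis of a 32 mm rod bedded in the vees. The two bright steel 90-degree vee blocks are centred at y = -50 and +50 mm, each 24 mm long (y), 60 mm wide (x), tops at z = 50 mm. The 76 mm between them is free for fingers down to the base plate. Axes as the fixture's.
- stop_face (a point): End stop: middle of the flat face of a 22 mm screw head, at fixture x = 0, y = +85, z = 54 mm, facing the fixture's -y, on a bracket that reaches z = 75 mm. A 170 mm rod touching it has its middle at y = 0.
- pillar_top (a point): Middle of the top of the clamp pillar, fixture x = -125, y = 0, z = 102 mm, on the axis about which the clamp turns. The pillar is 56 mm square. A notch along fixture x, 24 mm wide and 24 mm deep (floor z = 78 mm), crosses its top; the clamp bar lies in it when home.
- clamp_lift (a joint): Height of the clamp bar above home, 0 to 0.040 m (stop). A spring pulls it down: lifting takes about 8 N at 0, 11 N at 0.035, weight included. 0 at the start; about 0.005 when down in the notch and pressing on a bedded rod (some 8 N); about 0.024 when resting on the pillar's top. The bar can be turned only above 0.024; let go while free to fall, it snaps down.
- clamp_swing (a joint): Turn of the clamp bar about the pillar's vertical axis, clockwise seen from above. 0 (stop, and the start): bar along the fixture's +x, over the vees and its notch. 1.57 (stop): fully aside, along the fixture's -y. It enters the notch only within 0.1 of 0. Resting on the pillar's top it stays where left.
- clamp_handle: Black horizontal crossbar (T-handle), 60 mm long, 16 mm thick, on a 13 mm neck above the clamp bar. Origin: its middle, on the pillar axis, 132 mm above the bench at the start and higher by clamp_lift. x axis: along the crossbar and the bar, towards the foot; it turns with the bar. The dark steel bar is 18 mm wide, 12 mm thick, its underside 54 mm below, reaching 141 mm from the axis.
- clamp_pad: Round rubber foot, 22 mm across, under the free end of the clamp bar, 125 mm from the pillar axis. Origin: middle of its underside, 64 mm above the bench when home and empty.
- long_rod: The long plain wooden dowel rod, 32 mm diameter, 170 mm long, about 0.1 kg, both ends alike. Origin: its middle, on its axis; its x axis runs along its length (it may roll about it, and may point either way).
- short_rod: The short dowel rod lying beside it in the rack: same 32 mm diameter and wood, only 105 mm long. Not wanted; leave it in the rack.
- rack: Stock rack, fixed to the bench, yaw up to 0.4 rad: plywood base 160 x 110 mm, 12 mm thick, two dark steel plates (12 mm thick, at y = -36 and +36 mm, tops at z = 50) with vee notches at x = -37 and +37 mm. The two rods lie in these along the rack's y axis, axes 56 mm above the bench, either one in either place. Fingers can go down between the plates. Origin: middle of the underside.
- screwdriver: Bystander, 200 mm, lying between the fixture and the rack, up to 26 mm high.
- try_square: Bystander, carpenter's square, lying near the robot on its left.
- hammer: Bystander, lying at the right of the work area.
- spanner: Bystander, lying at the left of the work area.
- tape_measure: Bystander, 40 mm high, near the robot on its right.
- glue: Bystander, white bottle 170 mm high, beyond the work area, straight ahead of the robot.
- offcut: Bystander, piece of plank 38 mm thick, in front of the robot.
There are look-alikes about, which are no part of the job. What is shaped like the long_rod but blue is not meant.

How it is judged:
By the outcome, as a careful person would: the job done as asked, in the order asked, and still so for the second after the job is handed in, with the robot touching nothing.
It also fails if it takes over 72 s, if anything falls off the work surface, if the arm or the gripper's body presses on something with over 40 N, if the wrist force passes 120 N, or if a joint passes its speed limit or range.

## Robot

A 6-joint arm with a two-finger parallel gripper is mounted at the origin on the work surface. World frame = base frame: x ahead of the robot, y to its left, z up, the work surface at z = 0. Lengths are in m, angles in rad, forces in N, time in s.
With the tool pointing down it reaches from about 0.25 to 0.8 m from the base axis. Payload 3.9 kg.
Tool frame: the origin (TCP) lies on the centre line of the jaws, within the pads' length; the fingertips stand 11 mm ahead of it and the grasp point (between the pads) lies 8 mm behind it; z points along the fingers, y is the line along which they close (so a half turn about z gives the same grasp; the last joint's range is limited). The gripper opens to 85 mm and grips with 20 to 120 N. Pads are 22 mm wide; open, the fingers measure 114 mm over their backs; the gripper's body (76 mm by 85 mm) begins 54 mm behind the grasp point. The pads swing forward as they close: fully open they stand 13 mm farther back than shut.
Start: joints at [1.21, 0.26, -0.138, 1.173, 0, 1.571], TCP at [0.185, 0.491, 0.21] pointing down, gripper open.
Joint ranges: [-2.78, 2.78], [-0.83, 1.72], [-1.28, 1.37], [-1.9, 2.12], [-1.57, 1.48], [-3.14, 3.14]. Speed limits (rad/s): [2.57, 2.57, 3.14, 3.14, 3.14, 3.14].

## Interface

Orientations are given as a unit quaternion [x, y, z, w].
In Python, from workcell import arm gives the robot as it stands.
- The arm moves only by the shell command python3 -m pendant 'ROWS' [FORCE]. ROWS is JSON, a list of rows, each an object of numbers: "fingers": the finger opening in mm, from 0 to 85.4; "tx", "ty", "tz": the shift along the tool's x, y, z in mm; "ax", "ay", "az": the turn, a rotation vector about the tool's x, y, z in degrees. A call has exactly 10 rows; each row shifts and turns the commanded pose from where the row before left it, along the tool's axes as they then stand; what a row does not reach is not made up. A row lasts 1/8 s, in which the tool goes at most 62.5 mm and 10.7 degrees, less where a joint would pass 70% of its speed; a pose out of reach is approached as far as the arm can. A call with a gripper value outside its range is refused whole. The fingers move at their own pace and stop on an object; FORCE is the grip in N (left out, the last holds). Time passes only in rows, so rows that do not move let the fingers close, or fill a call up. It gives the time, the measured TCP pose, the force, the opening and the grip force at its end, in the units of the state.
- arm.get_obs(): the state, without advancing time (a new reading comes with each control period).
- arm.grab_frame(name): name is "side" or "top" or "wrist"; returns a dict with "color" (420x560x3 uint8, red, green, blue), "fovy" (degrees; the focal length in pixels is half the picture's height over the tangent of half this angle, whatever the lens; pixels are square), "cx", "cy" (the principal point, pixels), "cam_to_world" (4x4, takes a point from camera to world coordinates). Camera axes: x right, y down, z forward; pixel columns grow to the right and rows downward; lengths in m; the calibration is good to about 2 mm. A picture is of the moment at which its call begins. There is no depth.
- arm.finish_job(): hands the job in; it is judged then, once.
Trained networks look in a picture, given as the dict that the camera call returned (one of the last four; its "shot" number tells which), for a name from the list of things; names that differ only in an ending like _2 or _b are one class to them, and where a whole thing is asked for, a point or a joint stands for the part that bears it (a point fixed in the world has none). Each returns a list of dicts, best first, with "confidence" (0 to 1); they miss things now and then, are a little off and sometimes report something else, mostly with a low value. They report only what shows in the picture. A call takes as long as a camera call. They do not tell look-alikes from the thing itself.
- arm.masks_of(target, picture): "region" (420x560 bool, what is visible of it) and "uv" ([column, row] in pixels, amid what is visible of it).
- arm.pinpoint(target, picture): "uv" ([column, row] in pixels: a listed point, or the origin of a listed thing).
The state is a dict: "clock": time; "joint_positions": joint angles; "joint_vel": joint speeds; "effort": joint torques, N m; "tool_pos": TCP position; "orientation": TCP orientation; "contact_force": force on the tool from outside, world axes, zero at the start; "wrist_torque": the same for the moment, N m; "grip_width": finger opening in m; "grasp_force": force on a finger pad.
Only numpy, scipy, OpenCV 4.12 (cv2) and the standard library are available. Lean on these libraries where they do the work, as an engineer would, in place of code of your own. Each camera call takes 0.05 s, during which the arm holds its last target. There are 200 camera calls.

## Working session

There is one attempt and no reset: what is moved stays moved. The work goes in short steps, Python scripts to look and compute and a shell command to move; the robot and the scene stay as the last step left them, time stands still between calls to the robot, and variables do not carry over. Pictures are saved under pics/ and viewed, at most 10 in all, crops included, and the job is handed in when it is done.

```bash
mkdir -p pics; ls; cat > h.py <<'E'
import numpy as np,cv2
from workcell import arm
def K(p):
    f=p["color"].shape[0]/2/np.tan(np.radians(p["fovy"])/2); return f
def ray(p,uv):
    f=K(p);T=np.array(p["cam_to_world"]);d=T[:3,:3]@np.array([(uv[0]-p["cx"])/f,(uv[1]-p["cy"])/f,1]);return T[:3,3],d/np.linalg.norm(d)
def atz(p,uv,z):
    o,d=ray(p,uv);return o+d*(z-o[2])/d[2]
def proj(p,X):
    T=np.array(p["cam_to_world"]);c=T[:3,:3].T@(np.array(X)-T[:3,3]);f=K(p);return np.array([p["cx"]+f*c[0]/c[2],p["cy"]+f*c[1]/c[2]])
def tri(obs):
    A=np.zeros((3,3));b=np.zeros(3)
    for p,uv in obs:
        o,d=ray(p,uv);M=np.eye(3)-np.outer(d,d);A+=M;b+=M@o
    X=np.linalg.solve(A,b)
    return X,[np.linalg.norm(proj(p,X)-uv) for p,uv in obs]
def save(p,n,box=None,s=1):
    im=p["color"][:,:,::-1]
    if box: im=im[box[1]:box[3],box[0]:box[2]]
    cv2.imwrite(f"pics/{n}.png",cv2.resize(im,None,fx=s,fy=s,interpolation=cv2.INTER_CUBIC))
E
cat > a.py <<'E'
from h import *
np.set_printoptions(precision=4,suppress=True)
o=arm.get_obs();print(o["clock"],o["tool_pos"],o["orientation"],o["grip_width"],o["contact_force"])
P={n:arm.grab_frame(n) for n in("top","side")}
for n in P: save(P[n],n+"0",s=1.4);print(n,np.array(P[n]["cam_to_world"])[:3,3],P[n]["fovy"])
for t in["seat","stop_face","pillar_top","clamp_handle","clamp_pad","long_rod","short_rod","rack","screwdriver"]:
    ob=[]
    for n in P:
        r=arm.pinpoint(t,P[n]);print(t,n,[(np.round(x["uv"],1),round(x["confidence"],2)) for x in r[:3]])
        if r: ob.append((P[n],r[0]["uv"]))
    if len(ob)==2: print("   ",*tri(ob))
E
python3 a.py
```

```text
pics
0.0 [0.1851 0.4905 0.2091] [ 0.1794  0.9838 -0.0009 -0.0002] 0.0850809396717098 [-0.0272  0.3475 -0.1681]
top [ 0.402  -0.0089  1.5586] 49.443750779899425
side [0.4309 1.446  0.9364] 49.29163008464819
seat top [(array([228.4, 211.4]), 0.66), (array([203.5, 206.5]), 0.37)]
seat side [(array([266.7, 244.8]), 0.94)]
    [0.5774 0.2051 0.059 ] [np.float64(0.08079074083029106), np.float64(0.08073562693665487)]
stop_face top [(array([200. , 207.4]), 0.95), (array([116.5, 217.4]), 0.31)]
stop_face side [(array([261.7, 259.1]), 0.96)]
    [0.5854 0.2979 0.069 ] [np.float64(0.9868897173147588), np.float64(1.039320244998869)]
pillar_top top [(array([214.1, 247.7]), 0.9)]
pillar_top side [(array([304.9, 241.5]), 0.65), (array([342.6, 300. ]), 0.55)]
    [0.4529 0.2412 0.1081] [np.float64(0.5607764317228584), np.float64(0.5607885589382677)]
clamp_handle top [(array([215.8, 246.3]), 0.46)]
clamp_handle side [(array([301. , 232.8]), 0.41)]
    [0.4617 0.2316 0.1335] [np.float64(1.1256051488714667), np.float64(1.1093273982801555)]
clamp_pad top [(array([180.9, 288.1]), 0.65), (array([226.7, 21
[... 315 characters left out ...]
, 183.8]), 0.67), (array([261. , 164.5]), 0.64)]
    [ 0.7415 -0.2288 -0.009 ] [np.float64(27.883843511385773), np.float64(23.141933261446695)]
short_rod top [(array([360.9, 217.9]), 0.84)]
short_rod side [(array([283.2, 183.9]), 0.46)]
    [ 0.56   -0.2325  0.0622] [np.float64(0.6852690500875585), np.float64(0.5440758862412842)]
rack top [(array([358.2, 210.4]), 0.7)]
rack side [(array([276. , 196.3]), 0.86)]
    [ 0.5906 -0.2327  0.0014] [np.float64(0.2081862235346611), np.float64(0.1694024716175671)]
screwdriver top [(array([292.4, 205.2]), 0.65)]
screwdriver side [(array([264.4, 222. ]), 0.78)]
    [ 0.6086 -0.007   0.0127] [np.float64(1.0092677045166691), np.float64(0.9133869727019194)]
```

View pics/top0.png

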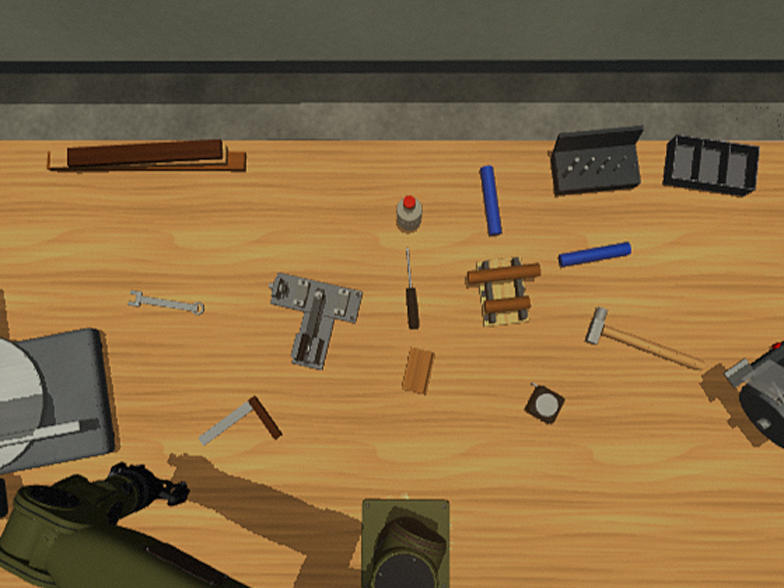

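View pics/side0.png

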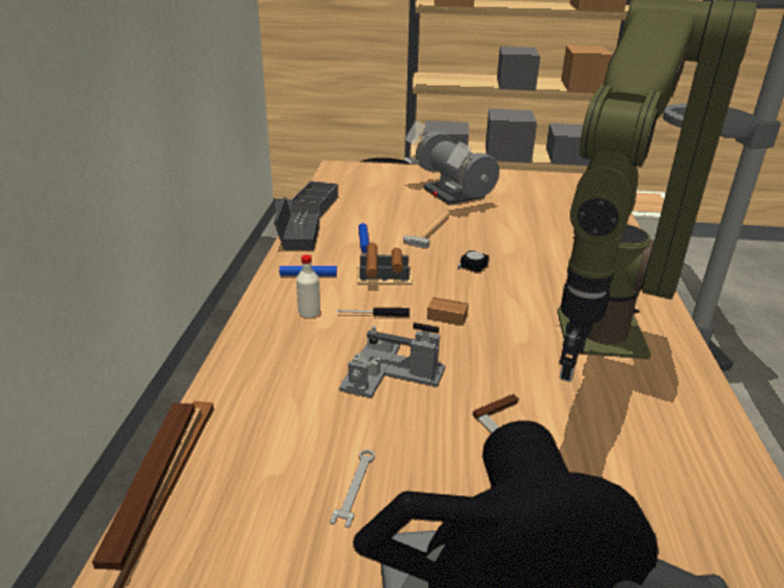

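Candidates for long_rod in the top picture (raw px): brown long rod in rack (360,195), brown short rod (361,218), blue rods (350,143) and (424,181). The brown one at (360,195) fits the description. The fixture is at about (228,211), its stop lies to the left, and the pillar is near (215,247).

```bash
python3 -m pendant '[{"tz":-20,"tx":-48,"ty":-16.5},{"tz":-20,"tx":-48,"ty":-16.5},{"tz":-20,"tx":-48,"ty":-16.5},{"tz":-20,"tx":-48,"ty":-16.5},{"tx":-48,"ty":-16.5},{"tx":-48,"ty":-16.5},{"tx":-48,"ty":-16.5},{"tx":-48,"ty":-16.5},{"az":-10},{}]' 60
cat > b.py <<'E'
from h import *
import sys
np.set_printoptions(precision=4,suppress=True)
o=arm.get_obs();print(o["clock"],o["tool_pos"],o["orientation"],o["joint_positions"])
p=arm.grab_frame("wrist");save(p,sys.argv[1],s=1.2)
print(np.array(p["cam_to_world"]))
for t,z in[("seat",.054),("stop_face",.054),("pillar_top",.102),("clamp_handle",.132),("clamp_pad",.064),("long_rod",.056),("short_rod",.056),("rack",0)]:
    for x in arm.pinpoint(t,p)[:2]: print(t,np.round(x["uv"],1),round(x["confidence"],2),atz(p,x["uv"],z))
E
python3 b.py w1
```

```text
1.0 [0.1853 0.4912 0.2099] [ 0.1794  0.9838 -0.      0.    ] [ 1.21    0.26   -0.1381  1.1727 -0.      1.5708]
[[ 0.3531  0.8924  0.281   0.1125]
 [ 0.9356 -0.3369 -0.1058  0.5178]
 [ 0.0002  0.3002 -0.9539  0.3737]
 [ 0.      0.      0.      1.    ]]schema error: expected keys fingers, tx, ty, tz, ax, ay, az
```

```bash
python3 -m pendant '[{"fingers":85,"tx":-48,"ty":-16.5,"tz":-20,"ax":0,"ay":0,"az":0},{"fingers":85,"tx":-48,"ty":-16.5,"tz":-20,"ax":0,"ay":0,"az":0},{"fingers":85,"tx":-48,"ty":-16.5,"tz":-20,"ax":0,"ay":0,"az":0},{"fingers":85,"tx":-48,"ty":-16.5,"tz":-20,"ax":0,"ay":0,"az":0},{"fingers":85,"tx":-48,"ty":-16.5,"tz":0,"ax":0,"ay":0,"az":0},{"fingers":85,"tx":-48,"ty":-16.5,"tz":0,"ax":0,"ay":0,"az":0},{"fingers":85,"tx":-48,"ty":-16.5,"tz":0,"ax":0,"ay":0,"az":0},{"fingers":85,"tx":0,"ty":0,"tz":0,"ax":0,"ay":0,"az":-10},{"fingers":85,"tx":0,"ty":0,"tz":0,"ax":0,"ay":0,"az":0},{"fingers":85,"tx":0,"ty":0,"tz":0,"ax":0,"ay":0,"az":0}]' 60
python3 b.py w1
```

```text
clock: 2.7
tool_pos: [0.4586, 0.2648, 0.2899]
orientation: [0.094, 0.996, 0.0, -0.0]
contact_force: [-0.1, -0.0, 0.6]
grip_width: 0.0849
grasp_force: 0.0
2.7 [0.4586 0.2648 0.2899] [ 0.0939  0.9956  0.     -0.0001] [0.5235 0.248  0.0528 1.3757 0.0001 0.7115]
[[ 0.1869  0.9371  0.2949  0.3822]
 [ 0.9824 -0.1784 -0.0559  0.2787]
 [ 0.0002  0.3002 -0.9539  0.4537]
 [ 0.      0.      0.      1.    ]]
seat [251.5 264.2] 0.56 [0.5763 0.2031 0.054 ]
seat [ 19.4 301.3] 0.16 [ 0.5712 -0.1667  0.054 ]
stop_face [311.  265.5] 0.8 [0.5951 0.2903 0.054 ]
pillar_top [249.8 190.9] 0.77 [0.456  0.2311 0.102 ]
pillar_top [248.2 195. ] 0.5 [0.4606 0.2281 0.102 ]
clamp_handle [248.5 197.7] 0.73 [0.457  0.2321 0.132 ]
clamp_pad [255.9 269.3] 0.5 [0.5807 0.2096 0.064 ]
long_rod [ 77.7 403.2] 0.52 [ 0.7836 -0.1557  0.056 ]
short_rod [246.9 196.5] 0.54 [0.4726 0.2192 0.056 ]
rack [ 16.3 302.4] 0.82 [ 0.5978 -0.2333  0.    ]
```

View pics/w1.png

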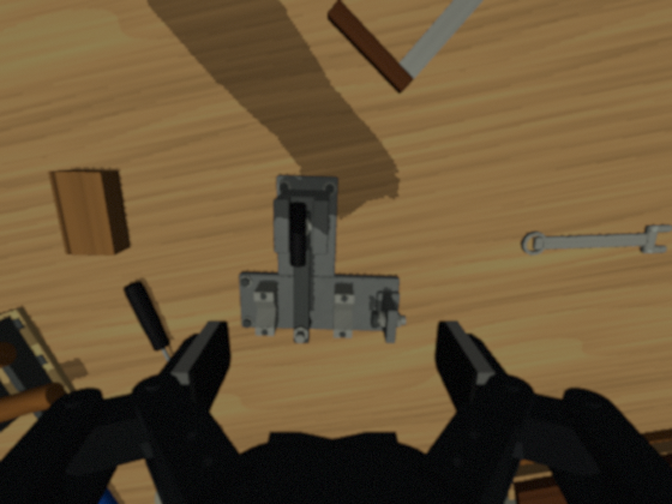

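The wrist view shows the fixture at (320,300), black handle at (298,235), foot at (300,335), stop at (390,315), all in the 1.2x image. Fixture yaw is about -12.3°. I'll go above the handle and take one close look.

```bash
python3 -m pendant '[{"fingers":60,"tx":-2,"ty":-16,"tz":0,"ax":0,"ay":0,"az":0},{"fingers":60,"tx":-2.5,"ty":-16.5,"tz":0,"ax":0,"ay":0,"az":0},{"fingers":60,"tx":0,"ty":0,"tz":25,"ax":0,"ay":0,"az":1.6},{"fingers":60,"tx":0,"ty":0,"tz":25,"ax":0,"ay":0,"az":0},{"fingers":60,"tx":0,"ty":0,"tz":25,"ax":0,"ay":0,"az":0},{"fingers":60,"tx":0,"ty":0,"tz":20,"ax":0,"ay":0,"az":0},{"fingers":60,"tx":0,"ty":0,"tz":15,"ax":0,"ay":0,"az":0},{"fingers":60,"tx":0,"ty":0,"tz":0,"ax":0,"ay":0,"az":0},{"fingers":60,"tx":0,"ty":0,"tz":0,"ax":0,"ay":0,"az":0},{"fingers":60,"tx":0,"ty":0,"tz":0,"ax":0,"ay":0,"az":0}]' 60
python3 b.py w2
```

```text
clock: 4.4
tool_pos: [0.458, 0.232, 0.1809]
orientation: [0.107, 0.994, 0.001, 0.001]
contact_force: [0.3, 0.4, -0.1]
grip_width: 0.0602
grasp_force: 0.0
4.4 [0.458  0.232  0.1809] [0.1069 0.9943 0.0005 0.0008] [ 0.4689  0.2532 -0.2249  1.0908 -0.      0.6831]
[[ 0.2126  0.9315  0.295   0.3817]
 [ 0.9771 -0.2031 -0.0629  0.2478]
 [ 0.0014  0.3016 -0.9534  0.3445]
 [ 0.      0.      0.      1.    ]]
seat [275.3 302.7] 0.63 [0.5749 0.2042 0.054 ]
pillar_top [275.4 212.6] 0.95 [0.4554 0.2307 0.102 ]
clamp_handle [274.7 221.5] 0.69 [0.4531 0.2308 0.132 ]
clamp_pad [278.5 309.5] 0.51 [0.5775 0.2073 0.064 ]
long_rod [376.   39.3] 0.29 [0.3349 0.3458 0.056 ]
```

View pics/w2.png

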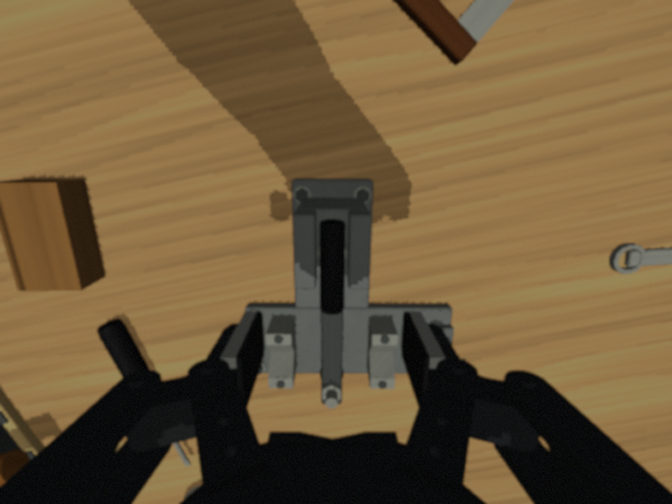

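The handle at (332,266) is straight along the tool axis and nearly centred. I'll descend and grip.

```bash
python3 -m pendant '[{"fingers":60,"tx":2.7,"ty":-1.8,"tz":12,"ax":0,"ay":0,"az":0},{"fingers":60,"tx":0,"ty":0,"tz":15,"ax":0,"ay":0,"az":0},{"fingers":60,"tx":0,"ty":0,"tz":15,"ax":0,"ay":0,"az":0},{"fingers":60,"tx":0,"ty":0,"tz":15,"ax":0,"ay":0,"az":0},{"fingers":40,"tx":0,"ty":0,"tz":0,"ax":0,"ay":0,"az":0},{"fingers":10,"tx":0,"ty":0,"tz":0,"ax":0,"ay":0,"az":0},{"fingers":10,"tx":0,"ty":0,"tz":0,"ax":0,"ay":0,"az":0},{"fingers":10,"tx":0,"ty":0,"tz":0,"ax":0,"ay":0,"az":0},{"fingers":10,"tx":0,"ty":0,"tz":0,"ax":0,"ay":0,"az":0},{"fingers":10,"tx":0,"ty":0,"tz":0,"ax":0,"ay":0,"az":0}]' 60
```

```text
clock: 6.1
tool_pos: [0.4544, 0.2306, 0.1231]
orientation: [0.107, 0.994, 0.0, 0.0]
contact_force: [-0.5, 0.2, 0.6]
grip_width: 0.01
grasp_force: 0.0
```

```bash
cat > c.py <<'E'
from h import *
import sys
p=arm.grab_frame("wrist");save(p,sys.argv[1],s=1.2);print(arm.get_obs()["grip_width"],p["fovy"],p["cx"],p["cy"])
for t in("clamp_handle","pillar_top"):print(t,[(np.round(x["uv"],1),round(x["confidence"],2)) for x in arm.pinpoint(t,p)[:2]])
X=arm.get_obs()["tool_pos"];print(proj(p,X),proj(p,X+np.array([0,0,.008])))
E
python3 c.py w3
```

```text
0.009791825016632439 70.76161944274719 276.9162249673197 213.82886485559388
clamp_handle [(array([279.1, 260.6]), 0.57)]
pillar_top [(array([281.2, 241.7]), 0.83)]
[277.87320416 254.66400828] [277.92095834 260.6088738 ]
```

View pics/w3.png

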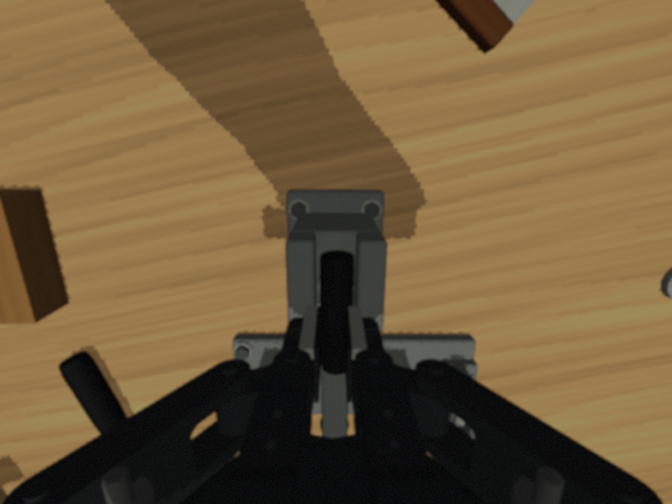

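The picture shows fingers at (300,345)/(370,345) straddling the black handle (336,312), seemingly not touching it yet. I'll close fully.

```bash
python3 -m pendant '[{"fingers":0,"tx":0,"ty":0,"tz":0,"ax":0,"ay":0,"az":0},{"fingers":0,"tx":0,"ty":0,"tz":0,"ax":0,"ay":0,"az":0},{"fingers":0,"tx":0,"ty":0,"tz":0,"ax":0,"ay":0,"az":0},{"fingers":0,"tx":0,"ty":0,"tz":0,"ax":0,"ay":0,"az":0},{"fingers":0,"tx":0,"ty":0,"tz":0,"ax":0,"ay":0,"az":0},{"fingers":0,"tx":0,"ty":0,"tz":0,"ax":0,"ay":0,"az":0},{"fingers":0,"tx":0,"ty":0,"tz":0,"ax":0,"ay":0,"az":0},{"fingers":0,"tx":0,"ty":0,"tz":0,"ax":0,"ay":0,"az":0},{"fingers":0,"tx":0,"ty":0,"tz":0,"ax":0,"ay":0,"az":0},{"fingers":0,"tx":0,"ty":0,"tz":0,"ax":0,"ay":0,"az":0}]' 60
python3 c.py w4
python3 - <<'E'
import cv2
a=cv2.imread('pics/w4.png')[210:460,200:500]
cv2.imwrite('pics/w4c.png',cv2.resize(cv2.convertScaleAbs(a,alpha=2,beta=15),None,fx=2.4,fy=2.4))
E
```

```text
clock: 7.5
tool_pos: [0.4543, 0.2306, 0.1229]
orientation: [0.107, 0.994, 0.0, 0.0]
contact_force: [-0.4, 0.7, -0.2]
grip_width: -0.0001
grasp_force: 0.0
-0.0003354531735287521 70.76161944274719 276.9162249673197 213.82886485559388
clamp_handle [(array([278.1, 261.7]), 0.8), (array([366.9, 345.3]), 0.53)]
pillar_top [(array([278.7, 240.6]), 0.78), (array([ 18. , 208.3]), 0.18)]
[277.95267809 254.85601962] [278.0015049  260.80921317]
```

View pics/w4c.png

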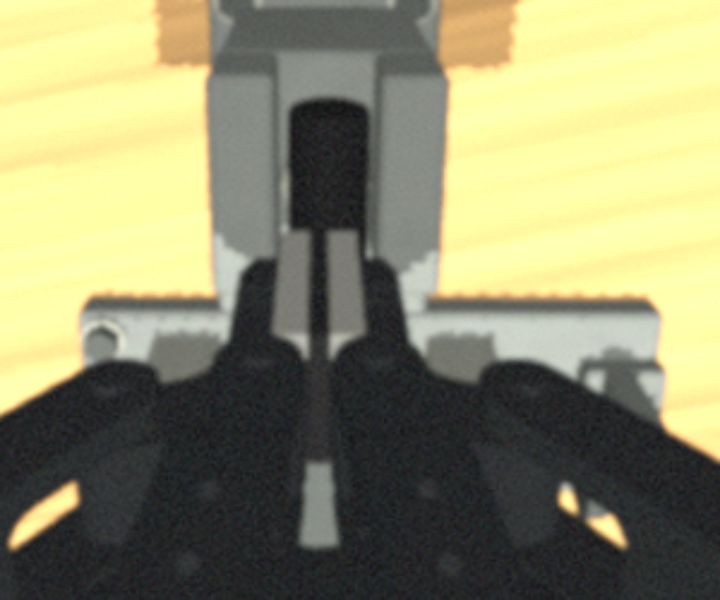

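The crop shows the fingers shut above the handle: grey pads end at (320,230) and cover its front half. So the fingertips stand about 3 cm higher than the stated TCP offset implies. I'll check this in the side view.

```bash
python3 - <<'E'
from h import *
p=arm.grab_frame("side");save(p,"s5",(230,170,370,290),5)
X=np.array([.4543,.2306,.1229])
for z in(.112,.123,.140,.15,.18):print(z,(proj(p,[X[0],X[1],z])-[230,170])*5)
q=arm.grab_frame("top")
a=np.array([np.cos(.215),-np.sin(.215),0])
for s in(-.03,.03):print((proj(p,np.array([.4543,.2306,.132])+s*a)-[230,170])*5)
E
```

```text
0.112 [370.67328771 342.63915167]
0.123 [371.47887187 328.33427472]
0.14 [372.73598313 306.0115642 ]
0.15 [373.48242486 292.75688804]
0.18 [375.75332541 252.43217123]
[418.00471864 325.38591184]
[326.76362427 307.80548177]
```

View pics/s5.png

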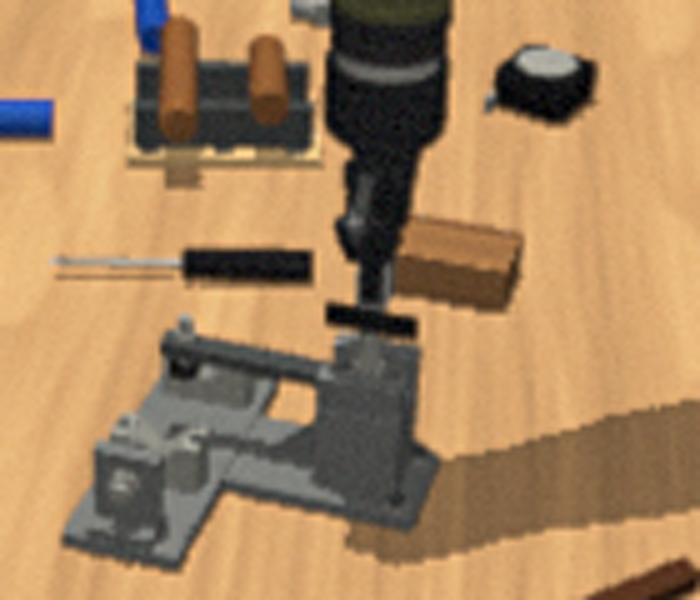

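The side view shows the shut fingertips at (372,305), just at the handle's top edge, at z ≈ 0.145. The real fingertips are therefore about 33 mm behind where the TCP reading puts them. I'll open, go 31 mm lower and grip.

```bash
python3 -m pendant '[{"fingers":50,"tx":0,"ty":0,"tz":0,"ax":0,"ay":0,"az":0},{"fingers":50,"tx":0,"ty":0,"tz":0,"ax":0,"ay":0,"az":0},{"fingers":50,"tx":0,"ty":0,"tz":0,"ax":0,"ay":0,"az":0},{"fingers":50,"tx":0,"ty":0,"tz":8,"ax":0,"ay":0,"az":0},{"fingers":50,"tx":0,"ty":0,"tz":8,"ax":0,"ay":0,"az":0},{"fingers":50,"tx":0,"ty":0,"tz":8,"ax":0,"ay":0,"az":0},{"fingers":50,"tx":0,"ty":0,"tz":7,"ax":0,"ay":0,"az":0},{"fingers":10,"tx":0,"ty":0,"tz":0,"ax":0,"ay":0,"az":0},{"fingers":5,"tx":0,"ty":0,"tz":0,"ax":0,"ay":0,"az":0},{"fingers":5,"tx":0,"ty":0,"tz":0,"ax":0,"ay":0,"az":0}]' 60
```

```text
clock: 9.0
tool_pos: [0.4547, 0.2321, 0.0922]
orientation: [0.107, 0.994, 0.002, 0.0]
contact_force: [-0.1, 5.4, -1.7]
grip_width: 0.0142
grasp_force: 58.4
```

```bash
python3 -m pendant '[{"fingers":5,"tx":0,"ty":1.5,"tz":0,"ax":0,"ay":0,"az":0},{"fingers":5,"tx":0,"ty":0,"tz":0,"ax":0,"ay":0,"az":0},{"fingers":5,"tx":0,"ty":0,"tz":0,"ax":0,"ay":0,"az":0},{"fingers":5,"tx":0,"ty":0,"tz":-1,"ax":0,"ay":0,"az":0},{"fingers":5,"tx":0,"ty":0,"tz":-1,"ax":0,"ay":0,"az":0},{"fingers":5,"tx":0,"ty":0,"tz":-1,"ax":0,"ay":0,"az":0},{"fingers":5,"tx":0,"ty":0,"tz":-1,"ax":0,"ay":0,"az":0},{"fingers":5,"tx":0,"ty":0,"tz":-1,"ax":0,"ay":0,"az":0},{"fingers":5,"tx":0,"ty":0,"tz":-1,"ax":0,"ay":0,"az":0},{"fingers":5,"tx":0,"ty":0,"tz":0,"ax":0,"ay":0,"az":0}]' 90
```

```text
clock: 10.25
tool_pos: [0.4546, 0.232, 0.098]
orientation: [0.107, 0.994, 0.0, -0.0]
contact_force: [1.9, 3.7, -9.3]
grip_width: 0.0134
grasp_force: 87.7
```

```bash
python3 -m pendant '[{"fingers":5,"tx":0,"ty":0,"tz":-3,"ax":0,"ay":0,"az":0},{"fingers":5,"tx":0,"ty":0,"tz":-3,"ax":0,"ay":0,"az":0},{"fingers":5,"tx":0,"ty":0,"tz":-3,"ax":0,"ay":0,"az":0},{"fingers":5,"tx":0,"ty":0,"tz":-3,"ax":0,"ay":0,"az":0},{"fingers":5,"tx":0,"ty":0,"tz":-3,"ax":0,"ay":0,"az":0},{"fingers":5,"tx":0,"ty":0,"tz":-3,"ax":0,"ay":0,"az":0},{"fingers":5,"tx":0,"ty":0,"tz":-3,"ax":0,"ay":0,"az":0},{"fingers":5,"tx":0,"ty":0,"tz":-3,"ax":0,"ay":0,"az":0},{"fingers":5,"tx":0,"ty":0,"tz":-3,"ax":0,"ay":0,"az":0},{"fingers":5,"tx":0,"ty":0,"tz":0,"ax":0,"ay":0,"az":0}]' 90
```

```text
clock: 11.5
tool_pos: [0.4546, 0.232, 0.1249]
orientation: [0.107, 0.994, 0.0, -0.0]
contact_force: [2.6, 4.3, -10.2]
grip_width: 0.0134
grasp_force: 87.8
```

```bash
python3 -m pendant '[{"fingers":5,"tx":0,"ty":0,"tz":0,"ax":0,"ay":0,"az":5},{"fingers":5,"tx":0,"ty":0,"tz":0,"ax":0,"ay":0,"az":10},{"fingers":5,"tx":0,"ty":0,"tz":0,"ax":0,"ay":0,"az":10},{"fingers":5,"tx":0,"ty":0,"tz":0,"ax":0,"ay":0,"az":10},{"fingers":5,"tx":0,"ty":0,"tz":0,"ax":0,"ay":0,"az":10},{"fingers":5,"tx":0,"ty":0,"tz":0,"ax":0,"ay":0,"az":10},{"fingers":5,"tx":0,"ty":0,"tz":0,"ax":0,"ay":0,"az":10},{"fingers":5,"tx":0,"ty":0,"tz":0,"ax":0,"ay":0,"az":10},{"fingers":5,"tx":0,"ty":0,"tz":0,"ax":0,"ay":0,"az":10},{"fingers":5,"tx":0,"ty":0,"tz":0,"ax":0,"ay":0,"az":3}]' 90
python3 -c "
from workcell import arm
o=arm.get_obs();print(o['wrist_torque'],o['joint_positions'])"
```

```text
clock: 12.75
tool_pos: [0.455, 0.2325, 0.1249]
orientation: [0.768, 0.64, 0.001, -0.0]
contact_force: [4.4, 4.9, -11.2]
grip_width: 0.0131
grasp_force: 87.8
[ 1.12791565 -0.51455179  0.0539898 ] [ 4.71999055e-01  2.88083509e-01 -3.30753861e-01  9.51046038e-01
  6.76103005e-04  2.22423558e+00]
```

```bash
python3 -m pendant '[{"fingers":5,"tx":0,"ty":0,"tz":0,"ax":0,"ay":0,"az":2},{"fingers":5,"tx":0,"ty":0,"tz":1,"ax":0,"ay":0,"az":0.5},{"fingers":5,"tx":0,"ty":0,"tz":1,"ax":0,"ay":0,"az":0},{"fingers":5,"tx":0,"ty":0,"tz":1,"ax":0,"ay":0,"az":0},{"fingers":5,"tx":0,"ty":0,"tz":1,"ax":0,"ay":0,"az":0},{"fingers":5,"tx":0,"ty":0,"tz":1,"ax":0,"ay":0,"az":0},{"fingers":5,"tx":0,"ty":0,"tz":1,"ax":0,"ay":0,"az":0},{"fingers":5,"tx":0,"ty":0,"tz":1,"ax":0,"ay":0,"az":0},{"fingers":5,"tx":0,"ty":0,"tz":1,"ax":0,"ay":0,"az":0},{"fingers":5,"tx":0,"ty":0,"tz":0.5,"ax":0,"ay":0,"az":0}]' 90
python3 -c "
from workcell import arm
o=arm.get_obs();print(o['wrist_torque'],o['contact_force'])"
```

```text
clock: 14.0
tool_pos: [0.4551, 0.2326, 0.1165]
orientation: [0.781, 0.624, 0.001, -0.0]
contact_force: [2.7, 6.4, -9.4]
grip_width: 0.0133
grasp_force: 87.9
[ 1.13471624 -0.37695521  0.14027707] [ 2.74224165  6.38653286 -9.36338906]
```

```bash
python3 -m pendant '[{"fingers":5,"tx":0,"ty":0,"tz":0.5,"ax":0,"ay":0,"az":0},{"fingers":5,"tx":0,"ty":0,"tz":0.5,"ax":0,"ay":0,"az":0},{"fingers":5,"tx":0,"ty":0,"tz":0.5,"ax":0,"ay":0,"az":0},{"fingers":5,"tx":0,"ty":0,"tz":0.5,"ax":0,"ay":0,"az":0},{"fingers":5,"tx":0,"ty":0,"tz":0,"ax":0,"ay":0,"az":0},{"fingers":5,"tx":0,"ty":0,"tz":0,"ax":0,"ay":0,"az":0},{"fingers":5,"tx":0,"ty":0,"tz":0,"ax":0,"ay":0,"az":0},{"fingers":5,"tx":0,"ty":0,"tz":0,"ax":0,"ay":0,"az":0},{"fingers":5,"tx":0,"ty":0,"tz":0,"ax":0,"ay":0,"az":0},{"fingers":5,"tx":0,"ty":0,"tz":0,"ax":0,"ay":0,"az":0}]' 90
```

```text
clock: 15.25
tool_pos: [0.4553, 0.2328, 0.1163]
orientation: [0.781, 0.624, 0.002, -0.0]
contact_force: [-1.2, 4.8, 7.1]
grip_width: 0.0137
grasp_force: 89.8
```

Rested on the pillar top: z is 24 mm above home and the force changed sign. I'll release and rise, then measure the rods.

```bash
python3 -m pendant '[{"fingers":5,"tx":0,"ty":0,"tz":-0.8,"ax":0,"ay":0,"az":0},{"fingers":14,"tx":0,"ty":0,"tz":0,"ax":0,"ay":0,"az":0},{"fingers":20,"tx":0,"ty":0,"tz":0,"ax":0,"ay":0,"az":0},{"fingers":35,"tx":0,"ty":0,"tz":0,"ax":0,"ay":0,"az":0},{"fingers":50,"tx":0,"ty":0,"tz":0,"ax":0,"ay":0,"az":0},{"fingers":50,"tx":0,"ty":0,"tz":-10,"ax":0,"ay":0,"az":0},{"fingers":50,"tx":0,"ty":0,"tz":-25,"ax":0,"ay":0,"az":0},{"fingers":50,"tx":0,"ty":0,"tz":-30,"ax":0,"ay":0,"az":0},{"fingers":50,"tx":0,"ty":0,"tz":-25,"ax":0,"ay":0,"az":0},{"fingers":50,"tx":0,"ty":0,"tz":0,"ax":0,"ay":0,"az":0}]' 60
cat > d.py <<'E'
from h import *
np.set_printoptions(precision=4,suppress=True)
P={n:arm.grab_frame(n) for n in("top","side")}
save(P["side"],"side6",(200,150,400,300),4);save(P["top"],"top6",(180,150,400,310),3.6)
for t,z in[("clamp_handle",.156),("clamp_pad",.088),("rack",0)]:
    ob=[]
    for n in P:
        for x in arm.pinpoint(t,P[n])[:2]: print(t,n,np.round(x["uv"],1),round(x["confidence"],2),atz(P[n],x["uv"],z))
for n in P:
    for t in("long_rod","short_rod"):
        for m in arm.masks_of(t,P[n])[:4]:
            v,u=np.nonzero(m["region"]);pts=np.array([u,v]).T.astype(np.float32)
            c,s,a=cv2.minAreaRect(pts);b=cv2.boxPoints((c,s,a));col=P[n]["color"][v,u].mean(0)
            e=[b[1]-b[0],b[2]-b[1]];e=max(e,key=np.linalg.norm);cc=np.array(c)
            A,B=atz(P[n],cc-e/2,.056),atz(P[n],cc+e/2,.056)
            print(t,n,round(m["confidence"],2),cc,col,"ends",A[:2],B[:2],"len",np.linalg.norm(A-B))
E
python3 d.py
```

```text
clock: 16.5
tool_pos: [0.4563, 0.2327, 0.2078]
orientation: [0.781, 0.624, 0.002, 0.001]
contact_force: [0.4, 0.5, -2.3]
grip_width: 0.0499
grasp_force: 0.0
clamp_handle top [215.9 243.8] 0.47 [0.465  0.2277 0.156 ]
clamp_handle side [303.5 224.4] 0.44 [0.4591 0.2162 0.156 ]
clamp_pad top [216.2 244.8] 0.51 [0.4648 0.2381 0.088 ]
clamp_pad top [255.3 255.7] 0.45 [0.4308 0.111  0.088 ]
clamp_pad side [341.5 299.9] 0.67 [0.3382 0.4799 0.088 ]
clamp_pad side [311.  225.5] 0.44 [0.4355 0.1128 0.088 ]
rack top [356.8 206.2] 0.9 [ 0.6046 -0.2282  0.    ]
rack side [274.3 198.5] 0.75 [ 0.5967 -0.2156  0.    ]
long_rod top 0.82 [350.5568 141.9258] [ 52.9889  66.7273 134.4257] ends [ 0.8993 -0.1914] [ 0.7322 -0.2117] len 0.1683228250764278
long_rod top 0.76 [359.5819 194.6962] [125.4422  74.7383  31.3225] ends [ 0.6252 -0.1447] [ 0.6464 -0.3151] len 0.17173616219923019
long_rod top 0.69 [424.452 180.736] [ 48.3053  65.0863 133.5621] ends [ 0.6678 -0.3603] [ 0.6998 -0.5298] len 0.1724462106049365
long_rod side 0.6 [266. 186.] [121.4359  79.7231  46.9487] ends [ 0.6457 -0.3275] [ 0.6196 -0.1159] len 0.2131825953084508
long_rod side 0.59 [219.5 193.5] [ 40.2365  73.6502 145.7537] ends [ 0.8846 -0.1177] [ 0.731  -0.1382] len 0.1549115495957209
long_rod side 0.58 [260.0842 169.8416] [ 53.0301  76.9323 141.8271] ends [ 0.6954 -0.4699] [ 0.6594 -0.2688] len 0.20432844052792468
long_rod side 0.24 [338.65 186.55] [65.8931 61.1679 55.2366] ends [ 0.3709 -0.2746] [ 0.296 -0.23 ] len 0.0871431376649374
short_rod side 0.41 [283.5 185.5] [117.2202  75.6147  42.8349] ends [ 0.5678 -0.3089] [ 0.5542 -0.1577] len 0.1518229879552126
short_rod side 0.24 [279.4834 250.8149] [94.1737 92.6226 87.0353] ends [0.658  0.2776] [0.4014 0.1793] len 0.2747339772605873
```

View pics/top6.png

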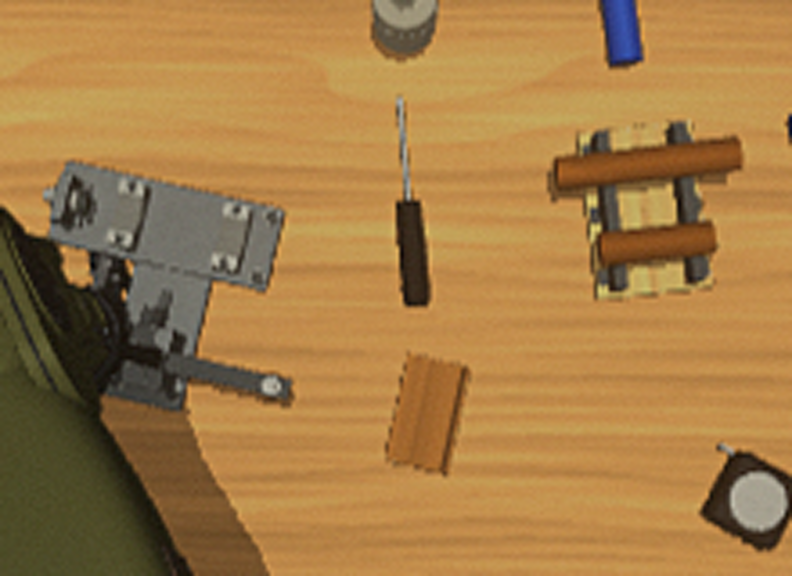

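The bar lies aside with its foot at (275,385). In the rack the long brown rod is at (648,165) and the short one at (657,243). The long rod measures 172 mm with its centre at ≈(0.636,-0.230) and yaw about +7°. The blue rods are outside the rack.

```bash
python3 -m pendant '[{"fingers":56,"tx":-30,"ty":20.5,"tz":0,"ax":0,"ay":0,"az":0},{"fingers":56,"tx":-47.5,"ty":32,"tz":0,"ax":0,"ay":0,"az":0},{"fingers":56,"tx":-47.5,"ty":32,"tz":0,"ax":0,"ay":0,"az":0},{"fingers":56,"tx":-47.5,"ty":32,"tz":0,"ax":0,"ay":0,"az":0},{"fingers":56,"tx":-47.5,"ty":32,"tz":0,"ax":0,"ay":0,"az":0},{"fingers":56,"tx":-47.5,"ty":32,"tz":0,"ax":0,"ay":0,"az":0},{"fingers":56,"tx":-47.5,"ty":32,"tz":0,"ax":0,"ay":0,"az":0},{"fingers":56,"tx":-47.5,"ty":32,"tz":0,"ax":0,"ay":0,"az":0},{"fingers":56,"tx":-48.5,"ty":33,"tz":0,"ax":0,"ay":0,"az":-10},{"fingers":56,"tx":0,"ty":0,"tz":0,"ax":0,"ay":0,"az":-10}]' 60
cat > e.py <<'E'
from h import *
import sys
np.set_printoptions(precision=4,suppress=True)
o=arm.get_obs();print(o["clock"],o["tool_pos"],o["orientation"])
p=arm.grab_frame("wrist");save(p,sys.argv[1],s=1.2)
for x in arm.pinpoint("rack",p)[:1]:print("rack",atz(p,x["uv"],0),x["confidence"])
for t in("long_rod","short_rod"):
    for x in arm.pinpoint(t,p)[:3]:print(t,np.round(x["uv"],1),round(x["confidence"],2),atz(p,x["uv"],.056))
    for m in arm.masks_of(t,p)[:3]:
        v,u=np.nonzero(m["region"]);c,s,a=cv2.minAreaRect(np.array([u,v]).T.astype(np.float32));b=cv2.boxPoints((c,s,a))
        e=max([b[1]-b[0],b[2]-b[1]],key=np.linalg.norm);cc=np.array(c);A,B=atz(p,cc-e/2,.058),atz(p,cc+e/2,.058);d=B-A;d*=np.sign(d[1])
        print(t,round(m["confidence"],2),cc,s,p["color"][v,u].mean(0),"mid",(A+B)[:2]/2,"len",np.linalg.norm(d),"yaw deg",np.degrees(np.arctan2(-d[0],d[1])))
E
python3 e.py w7
```

```text
clock: 18.35
tool_pos: [0.6353, -0.2347, 0.2036]
orientation: [0.661, 0.751, -0.0, 0.0]
contact_force: [0.1, 2.1, -0.5]
grip_width: 0.0559
grasp_force: 0.0
18.35 [ 0.6353 -0.2347  0.2036] [ 0.6608  0.7506 -0.0004  0.0003]
rack [ 0.5961 -0.2352  0.    ] 0.63
long_rod [282.4 189.2] 0.97 [ 0.6393 -0.2279  0.056 ]
long_rod [434.5 184.2] 0.95 [ 0.8001 -0.2019  0.056 ]
long_rod [293.  340.5] 0.91 [ 0.6788 -0.4218  0.056 ]
long_rod 0.93 [294.161  322.3564] (78.82176971435547, 24.118717193603516) [ 26.9368  56.1259 105.2581] mid [ 0.6765 -0.3957] len 0.11628118923825233 yaw deg 10.168764657556865
long_rod 0.69 [278.5 185.5] (161.0, 31.0) [86.2487 55.5895 25.2739] mid [ 0.6355 -0.2313] len 0.17569113382017432 yaw deg 7.363527151677966
long_rod 0.68 [437.9999 182.    ] (153.99996948242188, 27.999996185302734) [ 25.3163  57.2232 109.7279] mid [ 0.8019 -0.1989] len 0.16334155501051684 yaw deg -82.72714198643912
short_rod [207.1 188.3] 0.64 [ 0.5589 -0.2372  0.056 ]
short_rod 0.87 [207.2393 185.9233] (102.73829650878906, 33.01200485229492) [77.0076 49.987  23.097 ] mid [ 0.5597 -0.237 ] len 0.11168517289844376 yaw deg 5.691421538059251
```

```bash
python3 - <<'E'
import cv2
a=cv2.imread('pics/w7.png')[110:440,180:600];cv2.imwrite('pics/w7c.png',cv2.resize(a,None,fx=1.7,fy=1.7))
E
python3 -m pendant '[{"fingers":56,"tx":4.5,"ty":1.8,"tz":0,"ax":0,"ay":0,"az":0},{"fingers":56,"tx":0,"ty":0,"tz":25,"ax":0,"ay":0,"az":0},{"fingers":56,"tx":0,"ty":0,"tz":25,"ax":0,"ay":0,"az":0},{"fingers":56,"tx":0,"ty":0,"tz":25,"ax":0,"ay":0,"az":0},{"fingers":56,"tx":0,"ty":0,"tz":15,"ax":0,"ay":0,"az":0},{"fingers":56,"tx":0,"ty":0,"tz":10,"ax":0,"ay":0,"az":0},{"fingers":56,"tx":0,"ty":0,"tz":0,"ax":0,"ay":0,"az":0},{"fingers":56,"tx":0,"ty":0,"tz":0,"ax":0,"ay":0,"az":0},{"fingers":56,"tx":0,"ty":0,"tz":0,"ax":0,"ay":0,"az":0},{"fingers":56,"tx":0,"ty":0,"tz":0,"ax":0,"ay":0,"az":0}]' 60
python3 e.py w8
```

```text
clock: 19.9
tool_pos: [0.636, -0.2257, 0.1058]
orientation: [0.661, 0.75, 0.0, 0.0]
contact_force: [0.2, -0.2, 0.2]
grip_width: 0.056
grasp_force: 0.0
19.9 [ 0.636  -0.2257  0.1058] [0.6612 0.7502 0.0002 0.0005]
rack [ 0.5971 -0.232   0.    ] 0.92
long_rod [278.9 230.4] 0.72 [ 0.637  -0.2297  0.056 ]
long_rod [487.5 213.9] 0.71 [ 0.7922 -0.1967  0.056 ]
long_rod 0.88 [472.5464 213.1291] (36.95014572143555, 173.1426239013672) [ 23.4849  59.0855 115.5187] mid [ 0.7792 -0.1971] len 0.12977794668875303 yaw deg -82.38263843939245
long_rod 0.87 [294.8223 348.9059] (23.63970375061035, 30.90157127380371) [19.4268 37.5622 71.685 ] mid [ 0.6648 -0.3372] len 0.027239578998832645 yaw deg -68.31278047991023
long_rod 0.62 [275.5 222.5] (221.0, 45.0) [89.8991 58.0145 26.6047] mid [ 0.6349 -0.2335] len 0.17959605700727307 yaw deg 7.13385055227264
short_rod [178.8 228.4] 0.62 [ 0.5604 -0.2377  0.056 ]
```

View pics/w7c.png

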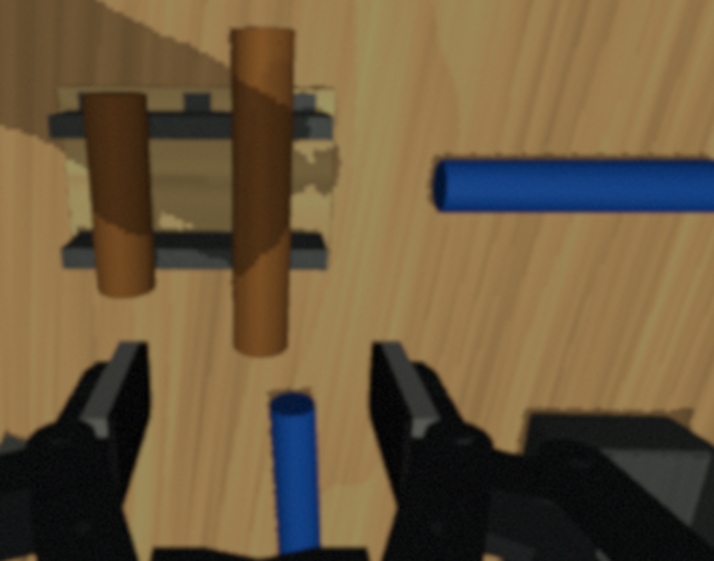

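The crop shows the long brown rod at (262,190) in the rack, the short one beside it at (122,190), and the blue ones outside. My choice stands, so I'll descend and grip.

```bash
python3 -m pendant '[{"fingers":56,"tx":-4.5,"ty":0.3,"tz":10,"ax":0,"ay":0,"az":0},{"fingers":56,"tx":0,"ty":0,"tz":20,"ax":0,"ay":0,"az":0},{"fingers":56,"tx":0,"ty":0,"tz":20,"ax":0,"ay":0,"az":0},{"fingers":56,"tx":0,"ty":0,"tz":15,"ax":0,"ay":0,"az":0},{"fingers":56,"tx":0,"ty":0,"tz":14,"ax":0,"ay":0,"az":0},{"fingers":56,"tx":0,"ty":0,"tz":11,"ax":0,"ay":0,"az":0},{"fingers":45,"tx":0,"ty":0,"tz":0,"ax":0,"ay":0,"az":0},{"fingers":36,"tx":0,"ty":0,"tz":0,"ax":0,"ay":0,"az":0},{"fingers":25,"tx":0,"ty":0,"tz":0,"ax":0,"ay":0,"az":0},{"fingers":25,"tx":0,"ty":0,"tz":0,"ax":0,"ay":0,"az":0}]' 40
```

```text
clock: 21.45
tool_pos: [0.6358, -0.2303, 0.0161]
orientation: [0.661, 0.75, -0.001, -0.0]
contact_force: [-4.5, -0.6, 5.4]
grip_width: 0.0306
grasp_force: 39.7
```

```bash
python3 -m pendant '[{"fingers":25,"tx":0,"ty":0,"tz":-4,"ax":0,"ay":0,"az":0},{"fingers":25,"tx":0,"ty":0,"tz":-8,"ax":0,"ay":0,"az":0},{"fingers":25,"tx":0,"ty":0,"tz":-14,"ax":0,"ay":0,"az":0},{"fingers":25,"tx":0,"ty":0,"tz":-20,"ax":0,"ay":0,"az":0},{"fingers":25,"tx":0,"ty":0,"tz":-25,"ax":0,"ay":0,"az":0},{"fingers":25,"tx":0,"ty":0,"tz":-25,"ax":0,"ay":0,"az":0},{"fingers":25,"tx":0,"ty":0,"tz":-25,"ax":0,"ay":0,"az":0},{"fingers":25,"tx":0,"ty":0,"tz":-20,"ax":0,"ay":0,"az":0},{"fingers":25,"tx":0,"ty":0,"tz":0,"ax":0,"ay":0,"az":6},{"fingers":25,"tx":0,"ty":0,"tz":0,"ax":0,"ay":0,"az":0}]' 50
python3 e.py w9 | grep -v rack
```

```text
clock: 22.7
tool_pos: [0.6371, -0.23, 0.1575]
orientation: [0.699, 0.715, 0.0, 0.001]
contact_force: [0.2, 0.2, -0.8]
grip_width: 0.0304
grasp_force: 49.5
22.7 [ 0.6371 -0.23    0.1575] [0.699  0.7151 0.0005 0.0008]
long_rod [454.8 176.1] 0.94 [ 0.7965 -0.1978  0.056 ]
long_rod [314.4 364. ] 0.73 [ 0.6823 -0.4124  0.056 ]
long_rod [278.4 284.3] 0.68 [ 0.6396 -0.3122  0.056 ]
long_rod 0.89 [461.2206 176.1324] (32.68762969970703, 183.09188842773438) [ 26.7114  63.2346 121.2939] mid [ 0.8003 -0.1974] len 0.1614798284781572 yaw deg -82.65748076222371
long_rod 0.7 [277.5 227. ] (274.0, 81.0) [90.5279 58.3983 26.9109] mid [ 0.6377 -0.2704] len 0.2819389725565093 yaw deg 1.332325800991885
long_rod 0.67 [313.5 342.5] (31.0, 11.0) [ 24.3773  65.9853 132.641 ] mid [ 0.6793 -0.3819] len 0.040790572794372246 yaw deg 3.4281586734709535
short_rod [192.4 211.7] 0.83 [ 0.5571 -0.2367  0.056 ]
short_rod 0.82 [195.5377 209.8679] (116.53178405761719, 36.85770797729492) [85.8619 55.701  25.8998] mid [ 0.5611 -0.2377] len 0.11199651709686728 yaw deg 6.828544054565699
short_rod 0.17 [277.  226.5] (273.0, 82.0) [90.4932 58.3372 26.8329] mid [ 0.6372 -0.2697] len 0.2805529450850932 yaw deg 1.3032098610489804
```

```bash
python3 -m pendant '[{"fingers":25,"tx":36,"ty":-4,"tz":0,"ax":0,"ay":0,"az":0},{"fingers":25,"tx":49,"ty":-6,"tz":0,"ax":0,"ay":0,"az":0},{"fingers":25,"tx":49,"ty":-6,"tz":0,"ax":0,"ay":0,"az":0},{"fingers":25,"tx":49,"ty":-6,"tz":0,"ax":0,"ay":0,"az":0},{"fingers":25,"tx":49,"ty":-6,"tz":0,"ax":0,"ay":0,"az":0},{"fingers":25,"tx":49,"ty":-6,"tz":0,"ax":0,"ay":0,"az":0},{"fingers":25,"tx":49,"ty":-6,"tz":0,"ax":0,"ay":0,"az":0},{"fingers":25,"tx":49,"ty":-6,"tz":0,"ax":0,"ay":0,"az":0},{"fingers":25,"tx":48,"ty":-6,"tz":0,"ax":0,"ay":0,"az":7},{"fingers":25,"tx":0,"ty":0,"tz":0,"ax":0,"ay":0,"az":6.6}]' 50
cat > f.py <<'E'
from h import *
import sys
np.set_printoptions(precision=4,suppress=True)
o=arm.get_obs();print(o["clock"],o["tool_pos"],o["orientation"])
p=arm.grab_frame("wrist");save(p,sys.argv[1],s=1.2);q=arm.grab_frame("top");save(q,sys.argv[1]+"t",(180,150,330,270),5)
for t,z in(("seat",.054),("stop_face",.054),("pillar_top",.102)):
  for n,c in(("w",p),("t",q)):
    for x in arm.pinpoint(t,c)[:1]:print(t,n,np.round(x["uv"],1),round(x["confidence"],2),atz(c,x["uv"],z))
E
python3 f.py w10
```

```text
clock: 24.25
tool_pos: [0.5746, 0.1995, 0.1561]
orientation: [0.779, 0.627, 0.0, -0.0]
contact_force: [-0.4, -0.7, -1.5]
grip_width: 0.0306
grasp_force: 49.5
24.25 [0.5746 0.1995 0.1561] [ 0.7787  0.6274  0.0003 -0.0004]
seat t [231.8 208.9] 0.89 [0.5861 0.1946 0.054 ]
stop_face w [280.4 102.3] 0.89 [0.596  0.2881 0.054 ]
stop_face t [359.3 206.5] 0.73 [ 0.5966 -0.2289  0.054 ]
pillar_top w [114.9 219.1] 0.97 [0.4515 0.2298 0.102 ]
```

Seat from the stop is (0.578,0.205), which agrees with the axis-based value. I'll lower, keeping about 8 mm short of the stop.

```bash
python3 -m pendant '[{"fingers":25,"tx":-2,"ty":1.5,"tz":5,"ax":0,"ay":0,"az":0},{"fingers":25,"tx":0,"ty":0,"tz":20,"ax":0,"ay":0,"az":0},{"fingers":25,"tx":0,"ty":0,"tz":25,"ax":0,"ay":0,"az":0},{"fingers":25,"tx":0,"ty":0,"tz":25,"ax":0,"ay":0,"az":0},{"fingers":25,"tx":0,"ty":0,"tz":20,"ax":0,"ay":0,"az":0},{"fingers":25,"tx":0,"ty":0,"tz":15,"ax":0,"ay":0,"az":0},{"fingers":25,"tx":0,"ty":0,"tz":10,"ax":0,"ay":0,"az":0},{"fingers":25,"tx":0,"ty":0,"tz":10,"ax":0,"ay":0,"az":0},{"fingers":25,"tx":0,"ty":0,"tz":4,"ax":0,"ay":0,"az":0},{"fingers":25,"tx":0,"ty":0,"tz":0,"ax":0,"ay":0,"az":0}]' 50
python3 -c "
from workcell import arm
o=arm.get_obs();print(o['wrist_torque'],o['tool_pos'])"
```

```text
clock: 25.9
tool_pos: [0.5764, 0.1937, 0.0222]
orientation: [0.779, 0.627, 0.0, -0.0]
contact_force: [-0.4, 1.4, -1.2]
grip_width: 0.0306
grasp_force: 49.5
[-0.0403372  -0.03072499 -0.01765839] [0.57641572 0.19366535 0.02219625]
```

```bash
python3 -m pendant '[{"fingers":25,"tx":0,"ty":-1,"tz":1,"ax":0,"ay":0,"az":0},{"fingers":25,"tx":0,"ty":0,"tz":1,"ax":0,"ay":0,"az":0},{"fingers":25,"tx":0,"ty":0,"tz":1,"ax":0,"ay":0,"az":0},{"fingers":25,"tx":0,"ty":0,"tz":1,"ax":0,"ay":0,"az":0},{"fingers":25,"tx":0,"ty":0,"tz":1,"ax":0,"ay":0,"az":0},{"fingers":25,"tx":0,"ty":0,"tz":1,"ax":0,"ay":0,"az":0},{"fingers":25,"tx":0,"ty":0,"tz":0.5,"ax":0,"ay":0,"az":0},{"fingers":25,"tx":0,"ty":0,"tz":0.5,"ax":0,"ay":0,"az":0},{"fingers":25,"tx":0,"ty":0,"tz":0,"ax":0,"ay":0,"az":0},{"fingers":25,"tx":0,"ty":0,"tz":0,"ax":0,"ay":0,"az":0}]' 50
python3 -c "
from workcell import arm
o=arm.get_obs();print(o['wrist_torque'],o['tool_pos'])"
```

```text
clock: 27.15
tool_pos: [0.5754, 0.1938, 0.0152]
orientation: [0.779, 0.627, 0.0, -0.0]
contact_force: [-0.5, 0.3, -0.3]
grip_width: 0.0307
grasp_force: 49.5
[ 0.04264128 -0.04507325  0.01385359] [0.57542346 0.19384263 0.01521738]
```

Not touching yet. Lower a bit more.

```bash
python3 -m pendant '[{"fingers":25,"tx":0,"ty":0,"tz":0.5,"ax":0,"ay":0,"az":0},{"fingers":25,"tx":0,"ty":0,"tz":0.5,"ax":0,"ay":0,"az":0},{"fingers":25,"tx":0,"ty":0,"tz":0.5,"ax":0,"ay":0,"az":0},{"fingers":25,"tx":0,"ty":0,"tz":0.5,"ax":0,"ay":0,"az":0},{"fingers":25,"tx":0,"ty":0,"tz":0,"ax":0,"ay":0,"az":0},{"fingers":25,"tx":0,"ty":0,"tz":0,"ax":0,"ay":0,"az":0},{"fingers":25,"tx":0,"ty":0,"tz":0,"ax":0,"ay":0,"az":0},{"fingers":25,"tx":0,"ty":0,"tz":0,"ax":0,"ay":0,"az":0},{"fingers":25,"tx":0,"ty":0,"tz":0,"ax":0,"ay":0,"az":0},{"fingers":25,"tx":0,"ty":0,"tz":0,"ax":0,"ay":0,"az":0}]' 50
python3 -c "
from workcell import arm
o=arm.get_obs();print(o['wrist_torque'],o['tool_pos'])"
```

```text
clock: 28.4
tool_pos: [0.5755, 0.1939, 0.0148]
orientation: [0.779, 0.627, 0.0, 0.0]
contact_force: [-3.4, -3.0, 10.1]
grip_width: 0.0308
grasp_force: 50.6
[-0.22090181  0.60978377  0.00160925] [0.57554328 0.1938929  0.01479436]
```

Bedded at z ≈ 0.0148. I'll ease the down force and slide towards the stop.

```bash
python3 -m pendant '[{"fingers":25,"tx":0,"ty":0,"tz":-1,"ax":0,"ay":0,"az":0},{"fingers":25,"tx":1,"ty":0,"tz":0,"ax":0,"ay":0,"az":0},{"fingers":25,"tx":1,"ty":0,"tz":0,"ax":0,"ay":0,"az":0},{"fingers":25,"tx":1,"ty":0,"tz":0,"ax":0,"ay":0,"az":0},{"fingers":25,"tx":1,"ty":0,"tz":0,"ax":0,"ay":0,"az":0},{"fingers":25,"tx":1,"ty":0,"tz":0,"ax":0,"ay":0,"az":0},{"fingers":25,"tx":1,"ty":0,"tz":0,"ax":0,"ay":0,"az":0},{"fingers":25,"tx":1,"ty":0,"tz":0,"ax":0,"ay":0,"az":0},{"fingers":25,"tx":0,"ty":0,"tz":0,"ax":0,"ay":0,"az":0},{"fingers":25,"tx":0,"ty":0,"tz":0,"ax":0,"ay":0,"az":0}]' 50
python3 f.py w11 | head -3
```

```text
clock: 29.65
tool_pos: [0.5755, 0.1977, 0.0141]
orientation: [0.779, 0.626, -0.003, 0.002]
contact_force: [-4.5, -8.6, 8.5]
grip_width: 0.0306
grasp_force: 50.3
29.65 [0.5755 0.1977 0.0141] [ 0.7795  0.6264 -0.0026  0.0015]
seat t [231.8 210.1] 0.77 [0.5821 0.1945 0.054 ]
stop_face w [277.4  79.5] 0.55 [0.5946 0.2871 0.054 ]
```

```bash
python3 -m pendant '[{"fingers":25,"tx":0,"ty":0,"tz":-0.5,"ax":0,"ay":0,"az":0},{"fingers":25,"tx":0,"ty":0,"tz":-0.5,"ax":0,"ay":0,"az":0},{"fingers":25,"tx":0,"ty":0,"tz":0,"ax":0,"ay":0,"az":0},{"fingers":25,"tx":0,"ty":0,"tz":0,"ax":0,"ay":0,"az":0},{"fingers":25,"tx":0,"ty":0,"tz":0,"ax":0,"ay":0,"az":0},{"fingers":25,"tx":0,"ty":0,"tz":0,"ax":0,"ay":0,"az":0},{"fingers":25,"tx":0,"ty":0,"tz":0,"ax":0,"ay":0,"az":0},{"fingers":25,"tx":0,"ty":0,"tz":0,"ax":0,"ay":0,"az":0},{"fingers":25,"tx":0,"ty":0,"tz":0,"ax":0,"ay":0,"az":0},{"fingers":25,"tx":0,"ty":0,"tz":0,"ax":0,"ay":0,"az":0}]' 50
python3 - <<'E'
from h import *
np.set_printoptions(precision=4,suppress=True)
print(arm.get_obs()["wrist_torque"])
p=arm.grab_frame("wrist");cv2.imwrite("pics/w12.png",p["color"][:,:,::-1])
fx=np.array([.977,-.213,0]);fy=np.array([.213,.977,0]);s=np.array([.5774,.2055,0])
for y,z in((.085,.054),(.085,.075),(.085,.070),(.08,.070),(.07,.07)):print(y,z,proj(p,s+fy*y+[0,0,z]))
im=cv2.resize(p["color"][40:260,170:390,::-1],None,fx=2.7,fy=2.7);cv2.imwrite("pics/w12c.png",cv2.convertScaleAbs(im,alpha=1.6,beta=10))
for m in arm.masks_of("long_rod",p)[:2]:
    v,u=np.nonzero(m["region"]);print(m["confidence"],u.min(),u.max(),v.min(),v.max())
    print("end at rod top", atz(p,[u.mean(),v.min()],.070), (atz(p,[u.mean(),v.min()],.070)-s)@fy)
print([ (x["uv"],x["confidence"]) for x in arm.pinpoint("stop_face",p)[:2]])
E
```

```text
clock: 31.3
tool_pos: [0.577, 0.2007, 0.0152]
orientation: [0.779, 0.627, 0.0, 0.0]
contact_force: [0.0, -0.3, -0.1]
grip_width: 0.0305
grasp_force: 49.5
[-0.0262 -0.0449 -0.0504]
0.085 0.054 [277.5035  83.8741]
0.085 0.075 [277.6318  76.0884]
0.085 0.07 [277.5966  78.2255]
0.08 0.07 [277.6068  94.1482]
0.07 0.07 [277.6264 124.6203]
0.7 237 318 89 365
end at rod top [0.5945 0.2853 0.07  ] 0.08162505221267716
[([278.8, 87.8], 0.82)]
```

View pics/w12c.png

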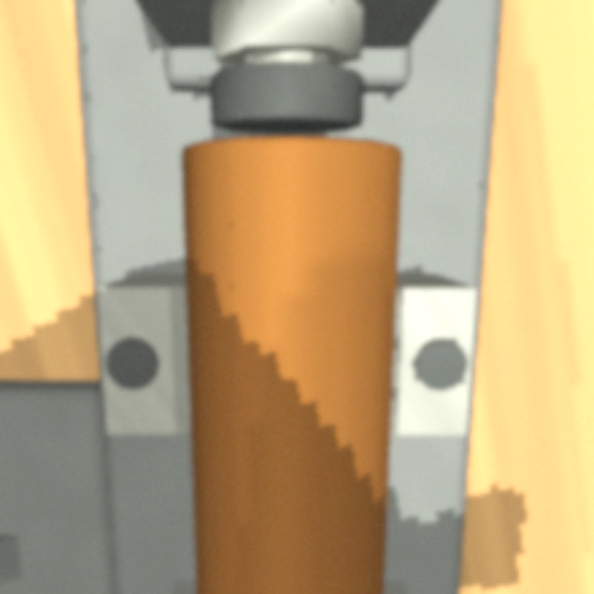

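The crop shows the rod in line with the screw head, with a small gap of about 3–4 mm between rod end (290,140) and head (287,125). I'll slide on until it touches.

```bash
python3 -m pendant '[{"fingers":25,"tx":1,"ty":0,"tz":0,"ax":0,"ay":0,"az":0},{"fingers":25,"tx":1,"ty":0,"tz":0,"ax":0,"ay":0,"az":0},{"fingers":25,"tx":0.6,"ty":0,"tz":0,"ax":0,"ay":0,"az":0},{"fingers":25,"tx":0.5,"ty":0,"tz":0,"ax":0,"ay":0,"az":0},{"fingers":25,"tx":0.5,"ty":0,"tz":0,"ax":0,"ay":0,"az":0},{"fingers":25,"tx":0.5,"ty":0,"tz":0,"ax":0,"ay":0,"az":0},{"fingers":25,"tx":0,"ty":0,"tz":0,"ax":0,"ay":0,"az":0},{"fingers":25,"tx":0,"ty":0,"tz":0,"ax":0,"ay":0,"az":0},{"fingers":25,"tx":0,"ty":0,"tz":0,"ax":0,"ay":0,"az":0},{"fingers":25,"tx":0,"ty":0,"tz":0,"ax":0,"ay":0,"az":0}]' 50
```

```text
clock: 32.7
tool_pos: [0.5773, 0.2031, 0.015]
orientation: [0.779, 0.626, -0.001, 0.001]
contact_force: [-0.9, -6.3, -0.6]
grip_width: 0.0311
grasp_force: 49.5
```

Touching the stop (6 N axial, no vertical load). I'll bed it.

```bash
python3 -m pendant '[{"fingers":25,"tx":0,"ty":0,"tz":0.3,"ax":0,"ay":0,"az":0},{"fingers":25,"tx":0,"ty":0,"tz":0.3,"ax":0,"ay":0,"az":0},{"fingers":25,"tx":0,"ty":0,"tz":0.3,"ax":0,"ay":0,"az":0},{"fingers":25,"tx":0,"ty":0,"tz":0.3,"ax":0,"ay":0,"az":0},{"fingers":25,"tx":0.5,"ty":0,"tz":0,"ax":0,"ay":0,"az":0},{"fingers":25,"tx":0,"ty":0,"tz":0,"ax":0,"ay":0,"az":0},{"fingers":25,"tx":0,"ty":0,"tz":0,"ax":0,"ay":0,"az":0},{"fingers":25,"tx":0,"ty":0,"tz":0,"ax":0,"ay":0,"az":0},{"fingers":25,"tx":0,"ty":0,"tz":0,"ax":0,"ay":0,"az":0},{"fingers":25,"tx":0,"ty":0,"tz":0,"ax":0,"ay":0,"az":0}]' 50
```

```text
clock: 33.95
tool_pos: [0.5773, 0.2031, 0.0147]
orientation: [0.78, 0.626, -0.001, 0.001]
contact_force: [-2.5, -7.9, 6.4]
grip_width: 0.0305
grasp_force: 50.0
```

```bash
python3 -m pendant '[{"fingers":31,"tx":0,"ty":0,"tz":0,"ax":0,"ay":0,"az":0},{"fingers":33,"tx":0,"ty":0,"tz":0,"ax":0,"ay":0,"az":0},{"fingers":36,"tx":0,"ty":0,"tz":0,"ax":0,"ay":0,"az":0},{"fingers":45,"tx":-2,"ty":0,"tz":0,"ax":0,"ay":0,"az":0},{"fingers":56,"tx":0,"ty":0,"tz":0,"ax":0,"ay":0,"az":0},{"fingers":56,"tx":0,"ty":0,"tz":-5,"ax":0,"ay":0,"az":0},{"fingers":56,"tx":0,"ty":0,"tz":-20,"ax":0,"ay":0,"az":0},{"fingers":56,"tx":0,"ty":0,"tz":-45,"ax":0,"ay":0,"az":0},{"fingers":56,"tx":0,"ty":0,"tz":-60,"ax":0,"ay":0,"az":0},{"fingers":56,"tx":0,"ty":0,"tz":-60,"ax":0,"ay":0,"az":0}]' 50
python3 - <<'E'
from h import *
np.set_printoptions(precision=4,suppress=True)
o=arm.get_obs();print(o["tool_pos"])
p=arm.grab_frame("wrist");save(p,"w13",s=1.2)
fx=np.array([.977,-.213,0]);fy=np.array([.213,.977,0]);s=np.array([.5774,.2055,0])
for t in("long_rod","clamp_handle","clamp_pad","stop_face"):
    for x in arm.pinpoint(t,p)[:2]:
        X=atz(p,x["uv"],{"long_rod":.054,"clamp_handle":.156,"clamp_pad":.088,"stop_face":.054}[t]);print(t,np.round(x["uv"],1),round(x["confidence"],2),X,"fix",(X-s)@fx,(X-s)@fy)
m=arm.masks_of("long_rod",p)[0];v,u=np.nonzero(m["region"]);print(v.min(),v.max(),(atz(p,[u.mean(),v.min()],.07)-s)@fy)
E
```

```text
clock: 35.2
tool_pos: [0.5772, 0.2032, 0.206]
orientation: [0.779, 0.627, 0.0, -0.0]
contact_force: [0.8, 1.2, 0.2]
grip_width: 0.0561
grasp_force: 0.0
[0.5772 0.2032 0.206 ]
long_rod [278.9 192.4] 0.65 [0.5787 0.2043 0.054 ] fix 0.0015693685230310334 -0.0008825857129733954
clamp_handle [114.2 224.8] 0.61 [0.4545 0.2302 0.156 ] fix -0.12538059672751703 -0.0020582850520688627
clamp_handle [277.3 193. ] 0.48 [0.582  0.2278 0.156 ] fix -0.00029704959338461843 0.02278113821856496
stop_face [279.7 111.7] 0.65 [0.5973 0.2858 0.054 ] fix 0.002318268373059019 0.08263663286665114
109 268 0.08463382582932949
```

The rod's end is at the stop (middle y ≈ -1 mm, end at 84.6 mm). Now back to the handle.

```bash
python3 -m pendant '[{"fingers":50,"tx":1,"ty":-30,"tz":0,"ax":0,"ay":0,"az":0},{"fingers":50,"tx":1,"ty":-50,"tz":0,"ax":0,"ay":0,"az":0.5},{"fingers":50,"tx":1,"ty":-45,"tz":0,"ax":0,"ay":0,"az":0},{"fingers":50,"tx":0,"ty":0,"tz":0,"ax":0,"ay":0,"az":0},{"fingers":50,"tx":0,"ty":0,"tz":10,"ax":0,"ay":0,"az":0},{"fingers":50,"tx":0,"ty":0,"tz":15,"ax":0,"ay":0,"az":0},{"fingers":50,"tx":0,"ty":0,"tz":5,"ax":0,"ay":0,"az":0},{"fingers":50,"tx":0,"ty":0,"tz":0,"ax":0,"ay":0,"az":0},{"fingers":50,"tx":0,"ty":0,"tz":0,"ax":0,"ay":0,"az":0},{"fingers":50,"tx":0,"ty":0,"tz":0,"ax":0,"ay":0,"az":0}]' 50
```

```text
clock: 36.75
tool_pos: [0.4565, 0.2334, 0.1744]
orientation: [0.782, 0.623, 0.0, 0.0]
contact_force: [-0.7, 0.7, -0.8]
grip_width: 0.0501
grasp_force: 0.0
```

```bash
python3 -m pendant '[{"fingers":50,"tx":-0.8,"ty":-1,"tz":10,"ax":0,"ay":0,"az":0},{"fingers":50,"tx":0,"ty":0,"tz":15,"ax":0,"ay":0,"az":0},{"fingers":50,"tx":0,"ty":0,"tz":15,"ax":0,"ay":0,"az":0},{"fingers":50,"tx":0,"ty":0,"tz":10,"ax":0,"ay":0,"az":0},{"fingers":50,"tx":0,"ty":0,"tz":8,"ax":0,"ay":0,"az":0},{"fingers":30,"tx":0,"ty":0,"tz":0,"ax":0,"ay":0,"az":0},{"fingers":15,"tx":0,"ty":0,"tz":0,"ax":0,"ay":0,"az":0},{"fingers":5,"tx":0,"ty":0,"tz":0,"ax":0,"ay":0,"az":0},{"fingers":5,"tx":0,"ty":0,"tz":0,"ax":0,"ay":0,"az":0},{"fingers":5,"tx":0,"ty":0,"tz":0,"ax":0,"ay":0,"az":0}]' 90
```

```text
clock: 38.0
tool_pos: [0.4554, 0.2329, 0.1165]
orientation: [0.782, 0.623, 0.001, 0.0]
contact_force: [-0.3, -0.3, 3.1]
grip_width: 0.0132
grasp_force: 87.9
```

```bash
python3 -m pendant '[{"fingers":5,"tx":0,"ty":0,"tz":-1,"ax":0,"ay":0,"az":0},{"fingers":5,"tx":0,"ty":0,"tz":-2,"ax":0,"ay":0,"az":0},{"fingers":5,"tx":0,"ty":0,"tz":-2,"ax":0,"ay":0,"az":0},{"fingers":5,"tx":0,"ty":0,"tz":-2,"ax":0,"ay":0,"az":0},{"fingers":5,"tx":0,"ty":0,"tz":-2,"ax":0,"ay":0,"az":0},{"fingers":5,"tx":0,"ty":0,"tz":0,"ax":0,"ay":0,"az":0},{"fingers":5,"tx":0,"ty":0,"tz":0,"ax":0,"ay":0,"az":0},{"fingers":5,"tx":0,"ty":0,"tz":0,"ax":0,"ay":0,"az":-4},{"fingers":5,"tx":0,"ty":0,"tz":0,"ax":0,"ay":0,"az":-8},{"fingers":5,"tx":0,"ty":0,"tz":0,"ax":0,"ay":0,"az":-8}]' 90
```

```text
clock: 39.25
tool_pos: [0.4549, 0.2327, 0.125]
orientation: [0.66, 0.751, 0.0, -0.0]
contact_force: [5.1, 1.5, -10.6]
grip_width: 0.0133
grasp_force: 87.8
```

```bash
python3 -m pendant '[{"fingers":5,"tx":0,"ty":0,"tz":0,"ax":0,"ay":0,"az":-9},{"fingers":5,"tx":0,"ty":0,"tz":0,"ax":0,"ay":0,"az":-10},{"fingers":5,"tx":0,"ty":0,"tz":0,"ax":0,"ay":0,"az":-10},{"fingers":5,"tx":0,"ty":0,"tz":0,"ax":0,"ay":0,"az":-10},{"fingers":5,"tx":0,"ty":0,"tz":0,"ax":0,"ay":0,"az":-10},{"fingers":5,"tx":0,"ty":0,"tz":0,"ax":0,"ay":0,"az":-9},{"fingers":5,"tx":0,"ty":0,"tz":0,"ax":0,"ay":0,"az":-7},{"fingers":5,"tx":0,"ty":0,"tz":0,"ax":0,"ay":0,"az":-4},{"fingers":5,"tx":0,"ty":0,"tz":0,"ax":0,"ay":0,"az":-1},{"fingers":5,"tx":0,"ty":0,"tz":0,"ax":0,"ay":0,"az":0}]' 90
python3 -c "
from workcell import arm
o=arm.get_obs();print(o['wrist_torque'],o['orientation'],o['joint_vel'].round(3) if hasattr(o['joint_vel'],'round') else '')"
```

```text
clock: 40.5
tool_pos: [0.4544, 0.2323, 0.1247]
orientation: [0.112, 0.994, -0.0, -0.0]
contact_force: [2.9, 0.5, -10.2]
grip_width: 0.0134
grasp_force: 87.8
[-0.07242174 -0.61440256  0.07656359] [ 1.12491546e-01  9.93652463e-01 -4.76374155e-04 -4.55256875e-04] [-0.001 -0.001 -0.    -0.     0.001  0.002]
```

```bash
python3 -m pendant '[{"fingers":5,"tx":0,"ty":0,"tz":0,"ax":0,"ay":0,"az":-0.6},{"fingers":5,"tx":0,"ty":0,"tz":2,"ax":0,"ay":0,"az":0},{"fingers":5,"tx":0,"ty":0,"tz":2,"ax":0,"ay":0,"az":0},{"fingers":5,"tx":0,"ty":0,"tz":2,"ax":0,"ay":0,"az":0},{"fingers":5,"tx":0,"ty":0,"tz":2,"ax":0,"ay":0,"az":0},{"fingers":5,"tx":0,"ty":0,"tz":2,"ax":0,"ay":0,"az":0},{"fingers":5,"tx":0,"ty":0,"tz":2,"ax":0,"ay":0,"az":0},{"fingers":5,"tx":0,"ty":0,"tz":2,"ax":0,"ay":0,"az":0},{"fingers":5,"tx":0,"ty":0,"tz":2,"ax":0,"ay":0,"az":0},{"fingers":5,"tx":0,"ty":0,"tz":0,"ax":0,"ay":0,"az":0}]' 90
```

```text
clock: 41.75
tool_pos: [0.4546, 0.2324, 0.1087]
orientation: [0.107, 0.994, -0.0, -0.0]
contact_force: [1.1, -3.9, -9.5]
grip_width: 0.013
grasp_force: 88.0
```

In the notch and still carrying 9.5 N. I'll continue slowly, with about 11 mm to go.

```bash
python3 -m pendant '[{"fingers":5,"tx":0,"ty":0,"tz":1.5,"ax":0,"ay":0,"az":0},{"fingers":5,"tx":0,"ty":0,"tz":1.5,"ax":0,"ay":0,"az":0},{"fingers":5,"tx":0,"ty":0,"tz":1.5,"ax":0,"ay":0,"az":0},{"fingers":5,"tx":0,"ty":0,"tz":1.5,"ax":0,"ay":0,"az":0},{"fingers":5,"tx":0,"ty":0,"tz":1,"ax":0,"ay":0,"az":0},{"fingers":5,"tx":0,"ty":0,"tz":1,"ax":0,"ay":0,"az":0},{"fingers":5,"tx":0,"ty":0,"tz":1,"ax":0,"ay":0,"az":0},{"fingers":5,"tx":0,"ty":0,"tz":1,"ax":0,"ay":0,"az":0},{"fingers":5,"tx":0,"ty":0,"tz":0,"ax":0,"ay":0,"az":0},{"fingers":5,"tx":0,"ty":0,"tz":0,"ax":0,"ay":0,"az":0}]' 90
```

```text
clock: 43.0
tool_pos: [0.4547, 0.2325, 0.0989]
orientation: [0.107, 0.994, -0.0, -0.0]
contact_force: [-1.7, -4.0, -8.0]
grip_width: 0.0135
grasp_force: 88.1
```

```bash
python3 -m pendant '[{"fingers":5,"tx":0,"ty":0,"tz":0.4,"ax":0,"ay":0,"az":0},{"fingers":5,"tx":0,"ty":0,"tz":0.4,"ax":0,"ay":0,"az":0},{"fingers":5,"tx":0,"ty":0,"tz":0.4,"ax":0,"ay":0,"az":0},{"fingers":5,"tx":0,"ty":0,"tz":0.4,"ax":0,"ay":0,"az":0},{"fingers":5,"tx":0,"ty":0,"tz":0.4,"ax":0,"ay":0,"az":0},{"fingers":5,"tx":0,"ty":0,"tz":0,"ax":0,"ay":0,"az":0},{"fingers":5,"tx":0,"ty":0,"tz":0,"ax":0,"ay":0,"az":0},{"fingers":5,"tx":0,"ty":0,"tz":0,"ax":0,"ay":0,"az":0},{"fingers":5,"tx":0,"ty":0,"tz":0,"ax":0,"ay":0,"az":0},{"fingers":5,"tx":0,"ty":0,"tz":0,"ax":0,"ay":0,"az":0}]' 90
```

```text
clock: 44.25
tool_pos: [0.4543, 0.2327, 0.0978]
orientation: [0.107, 0.994, 0.0, -0.0]
contact_force: [-4.2, -5.3, -3.3]
grip_width: 0.0132
grasp_force: 88.9
```

```bash
python3 -m pendant '[{"fingers":5,"tx":0,"ty":0,"tz":0.4,"ax":0,"ay":0,"az":0},{"fingers":5,"tx":0,"ty":0,"tz":0.3,"ax":0,"ay":0,"az":0},{"fingers":5,"tx":0,"ty":0,"tz":0,"ax":0,"ay":0,"az":0},{"fingers":5,"tx":0,"ty":0,"tz":0,"ax":0,"ay":0,"az":0},{"fingers":5,"tx":0,"ty":0,"tz":0,"ax":0,"ay":0,"az":0},{"fingers":5,"tx":0,"ty":0,"tz":0,"ax":0,"ay":0,"az":0},{"fingers":5,"tx":0,"ty":0,"tz":0,"ax":0,"ay":0,"az":0},{"fingers":5,"tx":0,"ty":0,"tz":0,"ax":0,"ay":0,"az":0},{"fingers":5,"tx":0,"ty":0,"tz":0,"ax":0,"ay":0,"az":0},{"fingers":5,"tx":0,"ty":0,"tz":0,"ax":0,"ay":0,"az":0}]' 90
```

```text
clock: 45.5
tool_pos: [0.4541, 0.2327, 0.0974]
orientation: [0.107, 0.994, 0.0, -0.0]
contact_force: [-4.7, -5.3, 0.8]
grip_width: 0.0131
grasp_force: 89.2
```

Foot presses on the rod: lift is 5.1 mm and the tool load is near zero. I'll release gently and rise.

```bash
python3 -m pendant '[{"fingers":5,"tx":0.5,"ty":-0.7,"tz":0,"ax":0,"ay":0,"az":0},{"fingers":14,"tx":0,"ty":0,"tz":0,"ax":0,"ay":0,"az":0},{"fingers":20,"tx":0,"ty":0,"tz":0,"ax":0,"ay":0,"az":0},{"fingers":35,"tx":0,"ty":0,"tz":0,"ax":0,"ay":0,"az":0},{"fingers":50,"tx":0,"ty":0,"tz":0,"ax":0,"ay":0,"az":0},{"fingers":50,"tx":0,"ty":0,"tz":-5,"ax":0,"ay":0,"az":0},{"fingers":50,"tx":0,"ty":0,"tz":-20,"ax":0,"ay":0,"az":0},{"fingers":50,"tx":0,"ty":0,"tz":-40,"ax":0,"ay":0,"az":0},{"fingers":50,"tx":0,"ty":0,"tz":-50,"ax":0,"ay":0,"az":0},{"fingers":50,"tx":0,"ty":0,"tz":-15,"ax":0,"ay":0,"az":0}]' 20
python3 - <<'E'
from h import *
np.set_printoptions(precision=4,suppress=True)
o=arm.get_obs();print(o["tool_pos"],o["contact_force"])
fx=np.array([.977,-.213,0]);fy=np.array([.213,.977,0]);s=np.array([.5774,.2055,0])
Z={"long_rod":.054,"clamp_handle":.137,"clamp_pad":.069,"stop_face":.054}
P={n:arm.grab_frame(n) for n in("wrist","side")}
for n,p in P.items():
  for t in Z:
    for x in arm.pinpoint(t,p)[:2]:
        X=atz(p,x["uv"],Z[t]);print(n,t,round(x["confidence"],2),"fix mm",1000*((X-s)@fx),1000*((X-s)@fy))
p=P["wrist"]
for m in arm.masks_of("long_rod",p)[:3]:
    v,u=np.nonzero(m["region"])
    # extents along fixture y at rod-top height
    A=atz(p,[u.max(),v[u==u.max()].mean()],.062);B=atz(p,[u.min(),v[u==u.min()].mean()],.062);print("rod",round(m["confidence"],2),(A-s)@fy,(B-s)@fy,(A-s)@fx,(B-s)@fx)
E
```

```text
clock: 46.75
tool_pos: [0.4563, 0.2333, 0.2301]
orientation: [0.107, 0.994, 0.002, 0.003]
contact_force: [0.8, -0.1, 0.1]
grip_width: 0.0499
grasp_force: 0.0
[0.4563 0.2333 0.2301] [ 0.7726 -0.0716  0.0918]
wrist long_rod 0.96 fix mm -0.8392680885280533 3.2941007514217775
wrist clamp_handle 0.61 fix mm -126.6968082404463 -1.6391004666152897
wrist clamp_pad 0.59 fix mm -3.8078880883005164 3.0316817323713035
side long_rod 0.66 fix mm 6.528543739627462 -5.0892876368850795
side long_rod 0.64 fix mm 290.9335204471238 -266.62800536800063
side clamp_handle 0.7 fix mm -165.46384420516642 -322.7699940401036
side clamp_handle 0.19 fix mm -136.9574259071191 58.81445041456514
side clamp_pad 0.62 fix mm 7.452044611117638 1.4400715422843404
side stop_face 0.56 fix mm -6.869198814939645 75.1617370904998
side stop_face 0.31 fix mm -106.94308227118353 -49.53321212532435
rod 0.98 0.060126335836578934 -0.05798740009812543 -0.006904707273900953 -0.005740029530690705
rod 0.38 -0.16964301687068964 -0.21521736286043 0.023433760881151355 -0.039638477743722964
rod 0.27 0.1239698739530614 -0.07877430328359397 -0.0045934102875587485 -0.054841348275470464
```

```bash
python3 - <<'E'
import cv2
a=cv2.imread('pics/w13.png');c=int(278.5*1.2)
for r in range(100,150,2): print(r,a[r,c-4:c+5].mean(0).round()[::-1].astype(int))
b=cv2.imread('pics/w12.png')
print("w12")
for r in range(74,100,2): print(r,b[r,274:282].mean(0).round()[::-1].astype(int))
E
```

```text
100 [105 109 103]
102 [106 109 103]
104 [106 109 104]
106 [103 106 101]
108 [87 90 86]
110 [70 71 66]
112 [116 117 108]
114 [135 136 125]
116 [131 133 123]
118 [122 123 114]
120 [107 108  99]
122 [ 99 101  92]
124 [74 76 71]
126 [65 68 64]
128 [65 68 64]
130 [66 66 62]
132 [94 69 48]
134 [122  79  37]
136 [125  82  37]
138 [125  82  38]
140 [125  81  37]
142 [126  82  37]
144 [126  82  38]
146 [125  81  37]
148 [126  82  38]
w12
74 [76 79 75]
76 [76 80 75]
78 [76 80 76]
80 [76 79 75]
82 [68 71 67]
84 [37 39 36]
86 [23 24 24]
88 [31 31 30]
90 [87 60 38]
92 [136  90  42]
94 [143  95  45]
96 [144  96  45]
98 [144  95  45]
```

```bash
python3 -c "
from workcell import arm
print(arm.finish_job())"
```

```text
the job is handed in; nothing more can be done
None
```

The long rod lies in both vee blocks with its end against the stop, the clamp bar is back in its notch with its foot pressing on the rod, and I handed the job in at about 47 s.

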